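Click the storage dish's lid shut

TASK

The lid lies on the glass storage dish but its rim is still unclipped: press the four rim sections down with the fingertips, one at a time in any order, until each has clicked fully shut. Only press: do not lift the dish or push it out of its place, and leave the bowl, the mug and the jar alone.

Things in the scene. Friction and masses are not known exactly. Their poses are not given: they have to be found in the camera images.
- dish: clear glass dish, 132 x 182 mm, 65 mm high, about 0.9 kg, loose, with a lid. Origin: centre of underside; x along the short side (away from the robot when unturned), y along the long side (to its left), z up. Lid 140 x 190 mm: white middle panel (90 x 140, top fixed at height 71) framed by four flat-topped grey rim sections, 24 wide; tops at 85 mm standing up, 75 mm shut.
- rim_near_top (a point): middle of the flat top face of the near rim section (24 mm wide, 190 mm long along the dish's y, centred 58 mm to the - x side of the dish's centre); it goes down with the section; its axes are the dish's
- rim_near (a joint): how far the near rim section is pressed down, m: 0 standing up, 0.010 shut. It moves straight down only. A snap: it resists with up to about 10 N (most at the start, fading towards 5 mm), passes its dead point at 5 mm and then clicks home by itself and stays; let go earlier, it springs back up
- rim_far_top (a point): middle of the flat top face of the far rim section (24 mm wide, 190 mm long along the dish's y, centred 58 mm to the + x side of the dish's centre); it goes down with the section; its axes are the dish's
- rim_far (a joint): how far the far rim section is pressed down, m: 0 standing up, 0.010 shut. It moves straight down only. A snap: it resists with up to about 10 N (most at the start, fading towards 5 mm), passes its dead point at 5 mm and then clicks home by itself and stays; let go earlier, it springs back up
- rim_left_top (a point): middle of the flat top face of the left rim section (24 mm wide, 88 mm long along the dish's x, centred 83 mm to the + y side of the dish's centre); it goes down with the section; its axes are the dish's
- rim_left (a joint): how far the left rim section is pressed down, m: 0 standing up, 0.010 shut. It moves straight down only. A snap: it resists with up to about 10 N (most at the start, fading towards 5 mm), passes its dead point at 5 mm and then clicks home by itself and stays; let go earlier, it springs back up
- rim_right_top (a point): middle of the flat top face of the right rim section (24 mm wide, 88 mm long along the dish's x, centred 83 mm to the - y side of the dish's centre); it goes down with the section; its axes are the dish's
- rim_right (a joint): how far the right rim section is pressed down, m: 0 standing up, 0.010 shut. It moves straight down only. A snap: it resists with up to about 10 N (most at the start, fading towards 5 mm), passes its dead point at 5 mm and then clicks home by itself and stays; let go earlier, it springs back up
- bowl: wooden bowl, 124 mm across, 55 mm high, origin at the centre of its underside; bystander beside the dish
- mug: white mug, 80 mm across, 85 mm high, with a handle, origin at the centre of its underside; bystander beside the dish
- jar: small glass jar with a wooden cap, 54 mm across, 75 mm high, origin at the centre of its underside; bystander beyond the dish
Things that resemble listed ones, but are neither listed nor needed, are in the scene too. There is more than one size of the dish; the one meant has the size given above.

How it is judged:
On the way, in this order (a step that is already met when the one before it is completed fails the run):
1. one rim section is shut, the others not yet ((value of joint rim_near above 0.0085 m or value of joint rim_far above 0.0085 m or value of joint rim_left above 0.0085 m or value of joint rim_right above 0.0085 m)), for 0.1 s.
2. two rim sections are shut, the others not yet ((value of joint each of rim_near, rim_far above 0.0085 m or value of joint each of rim_near, rim_left above 0.0085 m or value of joint each of rim_near, rim_right above 0.0085 m or value of joint each of rim_far, rim_left above 0.0085 m or value of joint each of rim_far, rim_right above 0.0085 m or value of joint each of rim_left, rim_right above 0.0085 m)), for 0.1 s.
3. three rim sections are shut, the others not yet ((value of joint each of rim_near, rim_far, rim_left above 0.0085 m or value of joint each of rim_near, rim_far, rim_right above 0.0085 m or value of joint each of rim_near, rim_left, rim_right above 0.0085 m or value of joint each of rim_far, rim_left, rim_right above 0.0085 m)), for 0.1 s.
4. all four rim sections are shut (value of joint each of rim_near, rim_far, rim_left, rim_right above 0.0085 m), for 0.1 s.
At the end, for the whole second after the job is handed in: All four rim sections are more than 8.5 mm down (10 mm is home) and stay so untouched; the dish stands level, at rest, within 30 mm of where it began; bowl, mug and jar stand upright within 25 mm of where they began (value of joint each of rim_near, rim_far, rim_left, rim_right above 0.0085 m and angle between dish's own z axis and vertical below 0.05 rad and distance of dish from where it was at the start of the episode below 0.03 m and linear speed of dish below 0.02 m/s and distance of each of bowl, mug, jar from where it was at the start of the episode below 0.025 m and angle between each of bowl, mug, jar's own z axis and vertical below 0.15 rad).
It fails at once if the dish is lifted more than 10 mm off the worktop (height (world z) of dish above 0.01 m).
It fails at once if the dish is tipped or pushed more than 30 mm (angle between dish's own z axis and vertical above 0.2 rad or distance of dish from where it was at the start of the episode above 0.03 m).
It fails at once if the bowl is lifted, tipped or moved (height (world z) of bowl above 0.012 m or distance of bowl from where it was at the start of the episode above 0.025 m or angle between bowl's own z axis and vertical above 0.25 rad).
It fails at once if the mug is lifted, tipped or moved (height (world z) of mug above 0.012 m or distance of mug from where it was at the start of the episode above 0.025 m or angle between mug's own z axis and vertical above 0.25 rad).
It fails at once if the jar is lifted, tipped or moved (height (world z) of jar above 0.012 m or distance of jar from where it was at the start of the episode above 0.025 m or angle between jar's own z axis and vertical above 0.25 rad).
It also fails if it takes over 48 s, if anything falls off the work surface, if the arm or the gripper's body presses on something with over 40 N, if the wrist force passes 120 N, or if a joint passes its speed limit or range.

ROBOT

A 6-joint arm with a two-finger parallel gripper is mounted at the origin on the work surface. World frame = base frame: x ahead of the robot, y to its left, z up, the work surface at z = 0. Lengths are in m, angles in rad, forces in N, time in s.
With the tool pointing down it reaches from about 0.275 to 0.875 m from the base axis. Payload 12.5 kg.
Tool frame: the origin (TCP) lies on the centre line of the jaws, within the pads' length; the fingertips stand r.finger_overhang ahead of it and the grasp point (between the pads) lies 3 mm ahead of it (r.finger_overhang is the distance from the TCP to the fingertips, in m); z points along the fingers, y is the line along which they close (so a half turn about z gives the same grasp; the last joint's range is limited). The gripper opens to 85 mm and grips with 20 to 120 N. Pads are 22 mm wide; open, the fingers measure 114 mm over their backs; the gripper's body (76 mm by 85 mm) begins 54 mm behind the grasp point. The pads swing forward as they close: fully open they stand 13 mm farther back than shut.
Start: joints at [-0.085, 0.351, 1.652, -0, 1.139, -0.085], TCP at [0.55, 0, 0.253] pointing down, gripper open.
Joint ranges: [-2.75, 2.75], [-0.79, 2.1], [0.01, 2.65], [-1.57, 4.71], [0.07, 3.14], [-2.87, 2.87]. Speed limits (rad/s): [2.22, 2.22, 2.79, 3.14, 3.14, 3.14].

INTERFACE

Orientations are given as a unit quaternion [x, y, z, w].
In Python, from cell import r, optics gives the robot as it stands. The module is installed in compiled form; this text tells all that it offers. Calls block until the motion is done:
- r.move_to(position, orientation): joint-space move of the TCP to a pose.
- r.move_linear(position, rot=None, vel=0.15): straight line of the TCP; rot=None keeps the orientation; vel is the mean speed in m/s.
- r.set_joints(angles): joint-space move.
- r.set_gripper(opening, squeeze=None): opening from 0.0 (shut) to 1.0 (fully open); squeeze is the grip in N (None keeps the last); returns when the fingers have stopped.
- r.sleep(seconds).
- r.inverse_kinematics(position, orientation): joint angles nearest the present ones, or None.
- optics.get_image(name): name is "scene" or "side" or "wrist"; returns a dict with "pixels" (400x640x3 uint8, red, green, blue), "depth" (400x640 float32, m along the optical axis (not along the pixel's ray), 0 where there is no reading), "fx", "fy", "cx", "cy" (pixels), "D" ([k1, k2, p1, p2, k3] as OpenCV has them; the pictures are not rectified), "camera_from_world" (4x4, takes a point from world to camera coordinates); the wrist camera has in their place "mount" (4x4, takes a point from camera to tool coordinates, whose origin is the TCP and whose axes are the flange's). Camera axes: x right, y down, z forward; pixel columns grow to the right and rows downward; lengths in m; the calibration is good to about 2 mm. A picture is of the moment at which its call begins: read the wrist's pose just before it.
A pose or a line that the arm cannot do raises r.PlanningError and nothing moves.
- r.hand_in(): hands the job in; it is judged then, once.
Readings, each from a call of its own:
- r.current_t(): time.
- r.current_q(): joint angles.
- r.current_qvel(): joint speeds.
- r.current_effort(): joint torques, N m.
- r.current_tool_pos(): TCP position.
- r.current_ee_rot(): TCP orientation.
- r.current_contact_force(): force on the tool from outside, world axes, zero at the start.
- r.current_torque(): the same for the moment, N m.
- r.current_opening(): opening from 0.0 (shut) to 1.0 (fully open).
- r.current_finger_force(): force on a finger pad.
Only numpy, scipy, OpenCV 4.12 (cv2) and the standard library are available. Lean on these libraries where they do the work, as an engineer would, in place of code of your own. Each camera call takes 0.05 s, during which the arm holds its last target. There are 200 camera calls.

## Working session

There is one attempt and no reset: what is moved stays moved. The work goes in short steps, each a Python script; the robot and the scene stay as the last script left them, time stands still between calls to the robot, and variables do not carry over. Pictures are saved under pics/ and viewed, at most 10 in all, crops included, and the job is handed in when it is done.

```bash
mkdir -p pics; python3 - <<'E'
from cell import r, optics
import cv2, numpy as np, pickle
d={}
for n in ("scene","side","wrist"):
    p=(r.current_tool_pos(),r.current_ee_rot()); d[n]=optics.get_image(n); d[n]["tcp"]=p
    cv2.imwrite(f"pics/{n}.png",d[n]["pixels"][:,:,::-1])
pickle.dump(d,open("d.pkl","wb"))
print(r.current_t(),r.finger_overhang,p)
for n in d:
    print(n,d[n]["fx"],d[n]["cx"],d[n]["D"],np.round(d[n].get("camera_from_world",d[n].get("mount")),3).tolist(),(d[n]["depth"]>0).mean())
E
```

```text
0.15 0.022 (array([5.49738128e-01, 3.32764391e-05, 2.52812808e-01]), array([ 7.07122115e-01,  7.07091268e-01, -3.21622546e-04, -3.86217282e-04]))
scene 383.04096328492744 315.4728796910676 [-0.08009974  0.          0.          0.          0.        ] [[-0.564, 0.826, 0.004, 0.235], [0.675, 0.464, -0.573, -0.353], [-0.475, -0.321, -0.82, 1.436], [0.0, 0.0, 0.0, 1.0]] 0.9961015625
side 493.80772013327936 325.728317669465 [-0.08764212  0.          0.          0.          0.        ] [[-0.845, -0.535, -0.007, 0.524], [-0.278, 0.45, -0.849, 0.191], [0.457, -0.715, -0.529, 1.368], [0.0, 0.0, 0.0, 1.0]] 0.99321875
wrist 282.5789504267602 322.8482804647518 [0.00900367 0.         0.         0.         0.        ] [[-0.001, -0.959, -0.284, 0.071], [1.0, -0.001, -0.0, 0.001], [-0.0, -0.284, 0.959, -0.121], [0.0, 0.0, 0.0, 1.0]] 0.9957734375
```

View pics/scene.png

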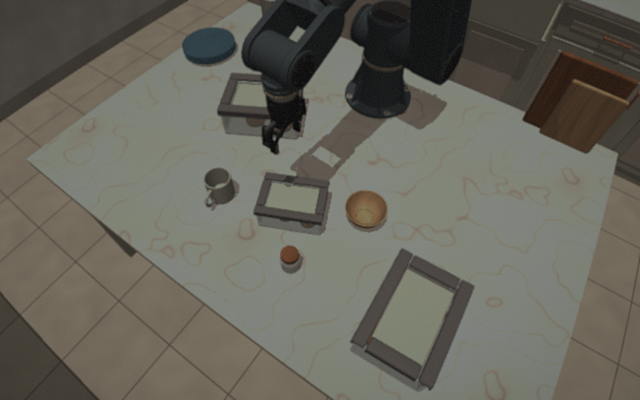

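View pics/side.png

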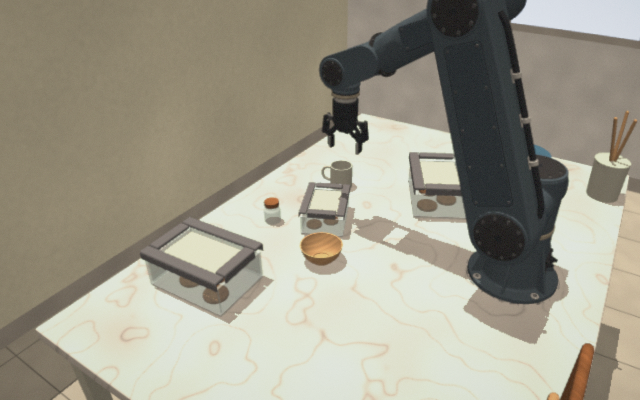

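View pics/wrist.png

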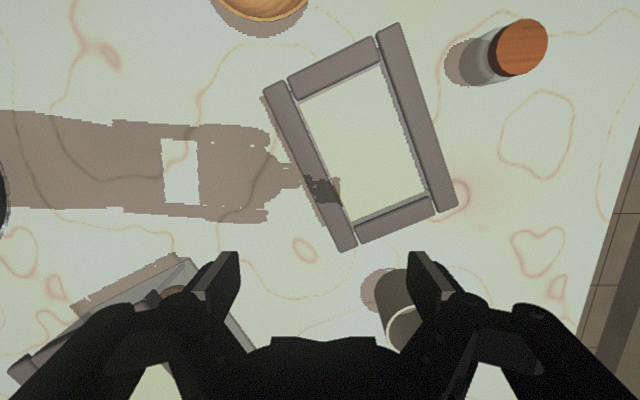

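The wrist view has one dish in full (lid centre about (362,137)), with the bowl above it at (262,5), the jar at (520,45) and the mug at (395,310).

There are three dish candidates in the scene view: A (292,197) between bowl, mug and jar, B (415,315) large, and C (250,103) behind the gripper. A looks like the smallest and has the named bystanders around it. I'll measure all three in both fixed views and the wrist view.

```bash
cat >vis.py <<'E'
import numpy as np, cv2
from scipy.spatial.transform import Rotation as R
def cloud(im):
    "world xyz for every pixel (400x640x3), nan without depth"
    v,u=np.mgrid[:400,:640].astype(np.float32)
    K=np.array([[im["fx"],0,im["cx"]],[0,im["fy"],im["cy"]],[0,0,1]])
    n=cv2.undistortPoints(np.stack([u,v],-1).reshape(-1,1,2),K,np.array(im["D"])).reshape(400,640,2)
    z=np.where(im["depth"]>0,im["depth"],np.nan)[...,None]
    p=np.concatenate([n*z,z],-1)
    if "mount" in im:
        T=np.eye(4);T[:3,:3]=R.from_quat(im["tcp"][1]).as_matrix();T[:3,3]=im["tcp"][0];T=T@im["mount"]
    else: T=np.linalg.inv(im["camera_from_world"])
    return p@T[:3,:3].T+T[:3,3]
def rect(P):
    (c,(w,h),a)=cv2.minAreaRect((P[:,:2]*1000).astype(np.float32))
    if w>h: w,h,a=h,w,a+90     # a: direction of short side
    return np.round(c,1),round(w),round(h),round((a+90)%180-90,1)
E
python3 - <<'E'
import pickle,cv2,numpy as np
from vis import *
d=pickle.load(open("d.pkl","rb"))
for n in d:
    C=cloud(d[n]); z=C[...,2]
    print(n,"table z",np.nanmedian(z[(abs(z)<.02)]).round(4))
    m=((z>.03)&(z<.2)&(np.hypot(C[...,0],C[...,1])>.22)).astype(np.uint8)
    k,l,s,c=cv2.connectedComponentsWithStats(m)
    for i in range(1,k):
        if s[i,4]<150: continue
        P=C[l==i]; zt=np.percentile(P[:,2],95); T=P[P[:,2]>zt-.006]
        print(" px",c[i].round(),"n",s[i,4],"ztop",zt.round(4),"all",rect(P),"top",rect(T))
w=d["wrist"]["pixels"][10:270,240:560,::-1]; cv2.imwrite("pics/crop.png",cv2.resize(w,None,fx=2,fy=2))
E
```

```text
scene table z -0.0003
 px [540.   5.] n 453 ztop 0.0959 all (array([-962.7,  316.6]), 34, 226, 3.0) top (array([-961.9,  394.1]), 24, 70, 2.5)
 px [608.  14.] n 2068 ztop 0.1307 all (array([-1041.2,   646.1]), 224, 387, 30.0) top (array([-1059.6,   694.6]), 180, 330, 43.1)
 px [208.  43.] n 1335 ztop 0.0462 all (array([ 154.1, -719.2]), 216, 220, -49.3) top (array([ 152.5, -721.9]), 214, 218, -40.4)
 px [244. 103.] n 2359 ztop 0.1188 all (array([ 356.3, -311.3]), 175, 201, -61.4) top (array([ 356.9, -312.3]), 172, 201, -61.4)
 px [571. 114.] n 3486 ztop 0.1927 all (array([-172.1,  621.4]), 36, 253, -6.6) top (array([-172.8,  622.5]), 30, 249, -6.1)
 px [217. 184.] n 697 ztop 0.0856 all (array([ 677.5, -169. ]), 78, 109, -48.3) top (array([ 667.3, -178.1]), 76, 79, -38.6)
 px [292. 201.] n 3322 ztop 0.0868 all (array([594.9,  41.3]), 143, 191, 24.2) top (array([594.7,  41.2]), 142, 191, 24.1)
 px [367. 205.] n 555 ztop 0.0559 all (array([491.8, 225.5]), 122, 122, -54.5) top (array([491.8, 225.5]), 122, 122, -54.5)
 px [289. 258.] n 410 ztop 0.0769 all (array([739.9, 139. ]), 49, 50, -
[... 1245 characters left out ...]
all (array([492.6, 175.7]), 24, 85, 87.3) top (array([492.8, 173.3]), 19, 85, 89.4)
 px [508.  51.] n 3668 ztop 0.0761 all (array([735.2, 135.7]), 51, 51, 63.8) top (array([737.3, 136.2]), 48, 48, -26.2)
 px [364. 140.] n 25451 ztop 0.0859 all (array([594.1,  41.9]), 142, 190, 24.1) top (array([594.1,  41.9]), 142, 190, 24.1)
 px [101. 321.] n 2717 ztop 0.1176 all (array([ 280.8, -169.2]), 30, 195, -62.2) top (array([ 277. , -162.8]), 25, 195, -58.6)
 px [396. 314.] n 1728 ztop 0.0849 all (array([ 653.3, -182.2]), 51, 79, 24.9) top (array([ 641. , -172.2]), 28, 72, -8.4)
 px [156. 385.] n 1266 ztop 0.0997 all (array([ 341.8, -229.4]), 64, 88, -7.4) top (array([ 341.8, -229.4]), 64, 88, -7.4)
```

View pics/crop.png

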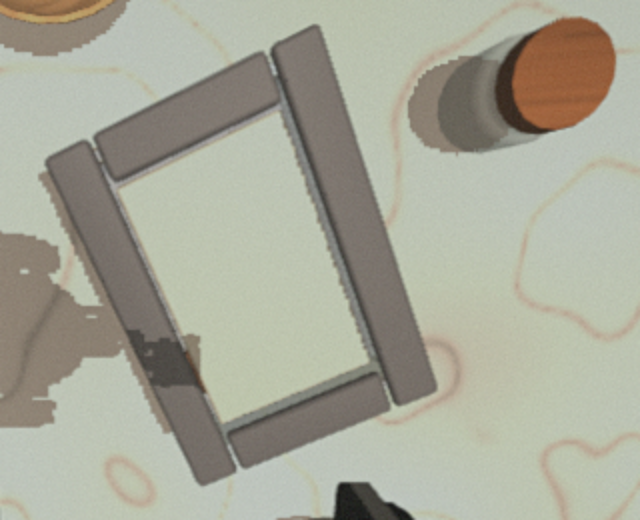

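The crop confirms A: four grey rim sections standing around the white panel. It measures 142 x 190 mm with its top at z 0.086, and the three views agree to 1 mm. B and C are about 195 x 266 mm and 118 mm high. A is therefore the dish meant, centre (0.594, 0.042), yaw 24.1°. I'll press the near section first.

```bash
cat >press.py <<'E'
from cell import r
import numpy as np
from scipy.spatial.transform import Rotation as R
Cx=np.array([.5943,.0417]); yaw=np.radians(24.1)
OFF=dict(near=(-.058,0,-90),far=(.058,0,-90),left=(0,.083,0),right=(0,-.083,0))
R0=R.from_matrix([[0,1,0],[1,0,0],[0,0,-1]])
def press(n):
    ox,oy,e=OFF[n]; c,s=np.cos(yaw),np.sin(yaw)
    xy=Cx+[c*ox-s*oy,s*ox+c*oy]
    q=(R.from_euler("z",yaw+np.radians(e))*R0).as_quat()
    at=lambda tip:[*xy,tip+r.finger_overhang]
    r.move_to(at(.125),q); r.move_linear(at(.093))
    r.sleep(.2); f0=r.current_contact_force()[2]; tr=[]
    for tip in np.arange(.090,.0695,-.0015):
        r.move_linear(at(tip),vel=.02)
        f=r.current_contact_force()[2]-f0; z=r.current_tool_pos()[2]-r.finger_overhang
        tr.append((round(z*1e3,1),round(f,1)))
        if f>25 or (z<.0775 and f>6): break
    r.sleep(.2); r.move_linear(at(.125))
    print(n,xy.round(4),tr,"t",round(r.current_t(),2))
E
python3 - <<'E'
from cell import r
from press import press
r.set_gripper(0,20); print(r.current_opening())
press("near")
E
```

```text
-0.0007906636861749888
near [0.5414 0.018 ] [(np.float64(90.0), np.float64(-0.2)), (np.float64(88.4), np.float64(-0.1)), (np.float64(86.9), np.float64(0.0)), (np.float64(85.4), np.float64(0.4)), (np.float64(84.5), np.float64(8.2)), (np.float64(82.9), np.float64(5.1)), (np.float64(81.0), np.float64(1.7)), (np.float64(79.3), np.float64(-0.2)), (np.float64(77.8), np.float64(-0.9)), (np.float64(76.4), np.float64(-0.4)), (np.float64(75.1), np.float64(0.2)), (np.float64(74.8), np.float64(17.7))] t 6.32
```

The force trace is clean: contact at 85 mm, snap-through at about 80 mm, and a hard stop at 75 mm. I'll check that it stayed down and the dish hasn't moved, then press the rest.

```bash
cat >check.py <<'E'
from cell import optics
from vis import *
from press import OFF,Cx,yaw
def check():
    for n in ("scene","side"):
        C=cloud(optics.get_image(n)).reshape(-1,3); c,s=np.cos(yaw),np.sin(yaw)
        L=(C[:,:2]-Cx)@np.array([[c,-s],[s,c]])
        o={}
        for k,(x,y,_) in OFF.items():
            h=(8,80) if x else (35,8)
            m=(abs(L[:,0]-x)*1e3<h[0])&(abs(L[:,1]-y)*1e3<h[1])&(C[:,2]<.095)&(C[:,2]>.06)
            o[k]=(round(float(np.median(C[m,2]))*1e3,1),int(m.sum()))
        m=(abs(L[:,0])<.085)&(abs(L[:,1])<.11)&(C[:,2]>.065)&(C[:,2]<.09)
        print(n,o,rect(C[m]))
E
python3 - <<'E'
from press import press
from check import check
check()
for n in ("right","far","left"): press(n)
from cell import r
r.move_linear([.45,-.05,.30]); check(); print(r.current_t())
E
```

```text
scene {'near': (75.1, 242), 'far': (84.8, 297), 'left': (84.8, 121), 'right': (85.1, 117)} (array([594.9,  41.3]), 144, 191, 24.1)
side {'near': (73.7, 131), 'far': (83.7, 133), 'left': (83.9, 74), 'right': (83.0, 82)} (array([594.5,  43.4]), 140, 197, 24.4)
right [ 0.6282 -0.0341] [(np.float64(90.0), np.float64(0.2)), (np.float64(88.4), np.float64(1.1)), (np.float64(86.9), np.float64(-0.3)), (np.float64(85.4), np.float64(1.2)), (np.float64(84.7), np.float64(8.8)), (np.float64(83.0), np.float64(6.7)), (np.float64(81.1), np.float64(2.4)), (np.float64(79.2), np.float64(-0.1)), (np.float64(77.8), np.float64(0.3)), (np.float64(76.4), np.float64(-0.2)), (np.float64(75.1), np.float64(1.3)), (np.float64(74.9), np.float64(14.2))] t 12.18
far [0.6472 0.0654] [(np.float64(90.0), np.float64(-0.5)), (np.float64(88.4), np.float64(1.6)), (np.float64(86.9), np.float64(1.2)), (np.float64(85.4), np.float64(-0.4)), (np.float64(84.8), np.float64(9.5)), (np.float64(83.1), np.float64(6.2)), (np.float64(81.1), np.float64(2.2)), (np.float64(79.2), np.float64(0.7)), (np.float64(77.8), np.float64(1.4)), (np.
[... 165 characters left out ...]
t64(-0.0)), (np.float64(88.4), np.float64(-0.8)), (np.float64(86.9), np.float64(-0.3)), (np.float64(85.4), np.float64(-0.4)), (np.float64(84.5), np.float64(8.0)), (np.float64(82.9), np.float64(5.2)), (np.float64(81.1), np.float64(0.6)), (np.float64(79.2), np.float64(-0.1)), (np.float64(77.8), np.float64(-0.8)), (np.float64(76.4), np.float64(-0.5)), (np.float64(75.0), np.float64(0.2)), (np.float64(74.9), np.float64(16.3))] t 23.65
scene {'near': (74.6, 248), 'far': (74.6, 294), 'left': (74.8, 122), 'right': (75.0, 113)} (array([594.1,  40.9]), 144, 191, 24.2)
side {'near': (74.0, 130), 'far': (73.9, 126), 'left': (74.1, 66), 'right': (73.3, 42)} (array([594.1,  45.4]), 140, 198, 24.4)
25.5833
```

All four sections now stand at 75 mm and the dish hasn't moved.

```bash
python3 -c "
from cell import r
print(r.hand_in())"
```

```text
the job is handed in; nothing more can be done
None
```

I pressed all four rim sections shut one at a time (tops measured at about 75 mm), the dish stayed in place to within about 1–2 mm, the arm kept clear of the bowl, mug and jar (their positions weren't re-measured), and I handed the job in after about 26 s; no verdict came back.

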